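# Reset the tripped breaker behind the push-to-open cover

## Robot

A 6-joint arm with a two-finger parallel gripper is mounted at the origin on a cart in front of the work surface, level with it; the furniture and walls round the work are solid. World frame = base frame: x ahead of the robot, y to its left, z up, the work surface at z = 0. Lengths are in m, angles in degrees, forces in N, time in s.
With the tool pointing down it reaches from about 0.375 to 0.9 m from the base axis. Payload 3.1 kg.
Tool frame: the origin (TCP) lies at the very end of the fingers, on their centre line; the grasp point (between the pads) lies 19 mm behind it; z points along the fingers, y is the line along which they close (so a half turn about z gives the same grasp; the last joint's range is limited). The gripper opens to 87 mm and grips with 3 to 60 N. Pads are 19 mm wide; open, the fingers measure 117 mm over their backs; the gripper's body (75 mm by 190 mm) begins 51 mm behind the grasp point.
Start: joints at [-83.738, 30.224, 82.088, -0, 67.689, -10.227], TCP at [0.177, -0.599, 0.223] pointing down, gripper open.
Joint ranges: [-176.69, 176.69], [-43.24, 126.21], [12.49, 139.97], [-82, 262], [0, 151.66], [-163.58, 163.58]. Speed limits (degrees/s): [159.86, 159.86, 180, 180, 180, 180].

## Interface

Orientations are given as a 3x3 rotation matrix whose columns are the frame's x, y, z axes.
In Python, from rig import * gives the robot as it stands.
- The arm moves only by the tool jog_arm, never from a script. Its arguments are lists of equal length, an entry for each row: "delta_pos": the shift along the world's x, y, z in cm, a list of three; "turn": the turn about the world's z in degrees; "grip": the closure, from 0 (fully open) to 1 (shut). In form: {"delta_pos": [[x, y, z], ...], "turn": [turn, ...], "grip": [grip, ...]}. A call has 1 to 12 rows; each row is the pose to reach, as a shift and turn from the pose commanded when the call began; what a row does not reach only later rows make up. A row lasts 1/8 s, in which the tool goes at most 62.5 mm and 10.7 degrees, less where a joint would pass 70% of its speed; a pose out of reach is approached as far as the arm can. A call with a gripper value outside its range is refused whole. The fingers move at their own pace and stop on an object; the grip force is fixed at half the most. Time passes only in rows, so rows that repeat a pose let the fingers close. It gives the time, the measured TCP pose, the force, the opening and the grip force at its end, in the units of the state.
- read_state(): the state, without advancing time (a new reading comes with each control period).
- capture(name): name is "scene" or "top"; returns a dict with "color" (384x512x3 uint8, blue, green, red), "fovy" (degrees; the focal length in pixels is half the picture's height over the tangent of half this angle, whatever the lens; pixels are square), "cx", "cy" (the principal point, pixels), "camera_from_world" (4x4, takes a point from world to camera coordinates). Camera axes: x right, y up, looking along -z (the intrinsics and any distortion apply to the point x, -y, -z); pixel columns grow to the right and rows downward; lengths in m; the calibration is good to about 2 mm. A picture is of the moment at which its call begins. There is no depth.
- hand_in(): hands the job in; it is judged then, once.
The state is a dict: "time_s": time; "joint_positions": joint angles; "qvel": joint speeds; "tau": joint torques, N m; "position": TCP position; "tcp_rot": TCP orientation; "force": force on the tool from outside, world axes, zero at the start; "moment": the same for the moment, N m; "opening": opening from 0.0 (shut) to 1.0 (fully open); "grasp_force": force on a finger pad.
Only numpy, scipy, OpenCV 4.12 (cv2) and the standard library are available. Lean on these libraries where they do the work, as an engineer would, in place of code of your own. Each camera call takes 0.05 s, during which the arm holds its last target. There are 200 camera calls.

## Task

A breaker in the bench's power box has tripped. With the fingertips, press the pad at the front of its smoked cover so that the push catch lets go and the cover springs ajar, push the cover on back until it stays open, then press the popped-out reset button fully home. Be gentle with the cover, pick nothing up, leave the things around the box where they are, and leave the cover standing open so that we can see whether it trips again.

Things in the scene. Friction and masses are not known exactly. Their poses are not given: they have to be found in the camera images.
- box: grey steel breaker box with a smoked cover, screwed to the bench, immovable; 136 mm deep (x) x 196 mm wide (y), rim 57 mm high. Origin: centre of its underside, on the bench. Its x points from its front (red and black sockets, 9 mm proud) to its hinge side, its y to the left seen from the front, z up. Cable glands stick out 18 mm on its right
- cover (a joint): cover angle, rad: 0 latched, -0.05 pressed to its stop, positive open, stop 1.9. Pressing its front in 6 mm, right to the stop (about 2 N on the way), frees the catch for good; as the press is withdrawn the cover rises by itself to about 0.8 and rests there. A press of under 3 mm leaves it latched. From ajar it swings on with about 1 N; past 1.65 it falls back to its stop and stays. Reading noise 0.01
- cover_pad (a point): centre of the top of the black ribbed press pad (26 x 60 mm) at the front middle of the cover, above the catch, 20 mm behind the cover's front edge and 122 mm from the hinge line; moves with the cover. Latched, it is 73 mm above the bench
- cover_hinge (a point): middle of the cover's hinge line, 67 mm above the bench and 68 mm behind the box's centre; the line runs along the box's y. The cover is 206 mm wide and reaches 142 mm from this line; its skirt hangs 14 mm below it along the front and the sides. The catch's cam plate, 20 mm wide, hangs 19 mm below the cover at the middle, 109 mm from the line
- cover_left_corner (a point): point on the lower edge of the cover's front skirt, 80 mm left of the middle; 142 mm from the hinge line, latched 53 mm above the bench; moves with the cover. The skirt edge runs straight to the right from here for 160 mm and more
- ejector_tip (a point): round tip of the steel spring ejector pin (8 mm thick) that lifts the cover: on the box's middle line, 45 mm behind its centre. Shut, the tip is 66 mm above the bench; once the cover is released it stands at 89 mm. It sinks if pushed
- breaker_a_top (a point): centre of the top face of the tripped breaker's white reset button (17 mm across), one of three under the cover in a row along the box's y, 55 mm apart, on a white fascia 40 mm above the bench. Home, its top is 6 mm above the fascia. Popped out: 14 mm, showing a red band. It slides straight down 8 mm with about 3 N and stays where it is left. Its place in the row varies
- breaker_a (a joint): joint value in m: 0 = popped out (8 mm proud), 0.008 = pressed fully home
- breaker_b_top (a point): centre of the top face of the second breaker's white reset button (17 mm across), one of three under the cover in a row along the box's y, 55 mm apart, on a white fascia 40 mm above the bench. Home, its top is 6 mm above the fascia; already home
- breaker_b (a joint): joint value in m: 0 = popped out (8 mm proud), 0.008 = pressed fully home
- breaker_c_top (a point): centre of the top face of the third breaker's white reset button (17 mm across), one of three under the cover in a row along the box's y, 55 mm apart, on a white fascia 40 mm above the bench. Home, its top is 6 mm above the fascia; already home
- breaker_c (a joint): joint value in m: 0 = popped out (8 mm proud), 0.008 = pressed fully home
- contact_spray: blue spray can with a yellow and red band, 53 mm across, 161 mm tall, standing behind the box, loose; origin at its underside. To be left where it is
- screwdriver_3: screwdriver with blue handle, 221 mm long, lying near the front edge of the bench, loose; origin at its underside. To be left where it is
- flux_tin: round tan tin, 53 mm across, 22 mm tall, right of the box, loose; origin at its underside. To be left where it is
- side_cutter: side cutter with blue handles, 145 mm long, lying in front and to the right, loose; origin at its underside. To be left where it is
- tape_roll: roll of masking tape, 92 mm across, 24 mm tall, lying behind the box to the right, loose; origin at its underside. To be left where it is
- motor: small gear motor, 105 mm long, 36 mm thick, lying left of the box, loose; origin at its underside. To be left where it is
- relay: grey relay box with two black glands, 95 x 60 x 45 mm, to the left, loose; origin at its underside. To be left where it is

How it is judged (in metres and radians):
On the way, in this order (a step that is already met when the one before it is completed fails the run):
1. pressed and let go, the cover stands ajar on its ejector (0.6 to 1.05 rad) (value of joint cover between 0.6 and 1.05 rad), for 0.2 s.
2. the cover is pushed back past upright (over 1.65 rad) (value of joint cover above 1.65 rad), for 0.2 s.
3. the popped-out button is pressed home (within 2 mm) (value of joint breaker_a above 0.006 m), for 0.2 s.
At the end, for the whole second after the job is handed in: The cover stands open by itself, more than 1.65 rad from shut, and all three reset buttons are home within 2 mm (value of joint cover above 1.65 rad and value of joint each of breaker_a, breaker_b, breaker_c above 0.006 m); the robot touches nothing.
It fails at once if the box or its cover is struck or squeezed with more than 60 N (contact force between the fingers and box above 60 N).
It fails at once if a loose thing round the box is pushed or carried more than 25 mm (distance of any of contact_spray, screwdriver_3, flux_tin, side_cutter, tape_roll, motor, relay from where it was at the start of the episode above 0.025 m).
It also fails if it takes over 40 s, if anything falls off the work surface, if the arm or the gripper's body presses on something with over 40 N, if the wrist force passes 120 N, or if a joint passes its speed limit or range.

## Working session

There is one attempt and no reset: what is moved stays moved. The work goes in short steps, Python scripts to look and compute and a tool call to move; the robot and the scene stay as the last step left them, time stands still between calls to the robot, and variables do not carry over. Pictures are saved under pics/ and viewed, at most 10 in all, crops included, and the job is handed in when it is done.

Besides the shell and the picture viewer there is one more tool, called after "Request:" as name(argument=value, ...) on one line, values as JSON. jog_arm: Moves the arm, as the interface text tells. Its arguments: {"type":"object","properties":{"delta_pos":{"type":"array"},"turn":{"type":"array"},"grip":{"type":"array"}},"required":["delta_pos","turn","grip"]}

```bash
mkdir -p pics; cat > h.py <<'E'
from rig import *
import numpy as np, cv2
def snap(n,f):
    c=capture(n); cv2.imwrite('pics/'+f,c['color']); return c
def K(c):
    f=192/np.tan(np.radians(c['fovy'])/2); return f
def ray(c,u,v):
    f=K(c); T=np.array(c['camera_from_world']); R=T[:3,:3]; o=-R.T@T[:3,3]
    d=R.T@np.array([(u-c['cx'])/f,-(v-c['cy'])/f,-1]); return o,d
def onz(c,u,v,z):
    o,d=ray(c,u,v); return o+d*(z-o[2])/d[2]
def proj(c,p):
    T=np.array(c['camera_from_world']); q=T[:3,:3]@np.array(p)+T[:3,3]; f=K(c)
    return c['cx']+f*q[0]/-q[2], c['cy']-f*q[1]/-q[2]
E
python3 - <<'E'
from h import *
a=snap('scene','s0.png');b=snap('top','t0.png')
cv2.imwrite('pics/a.png',cv2.resize(b['color'],(800,600),interpolation=cv2.INTER_CUBIC))
for c in(a,b): print({k:v for k,v in c.items() if k!='color'})
E
```

```text
{'fovy': 42.74151119297602, 'cx': 257.4057541427332, 'cy': 190.67287631409388, 'camera_from_world': array([[ 0.79165042, -0.61079767,  0.01469071, -0.5444733 ],
       [ 0.44496735,  0.5928626 ,  0.67120637, -0.14571084],
       [-0.41868086, -0.52482392,  0.74112495, -1.50311245],
       [ 0.        ,  0.        ,  0.        ,  1.        ]])}
{'fovy': 48.18266509689446, 'cx': 254.21961492215453, 'cy': 189.44877039245407, 'camera_from_world': array([[ 0.00572566, -0.99997418, -0.00434211, -0.23142346],
       [ 0.98406398,  0.00486274,  0.17774824, -0.51964297],
       [-0.17772253, -0.00529064,  0.98406642, -1.40602676],
       [ 0.        ,  0.        ,  0.        ,  1.        ]])}
```

View pics/a.png

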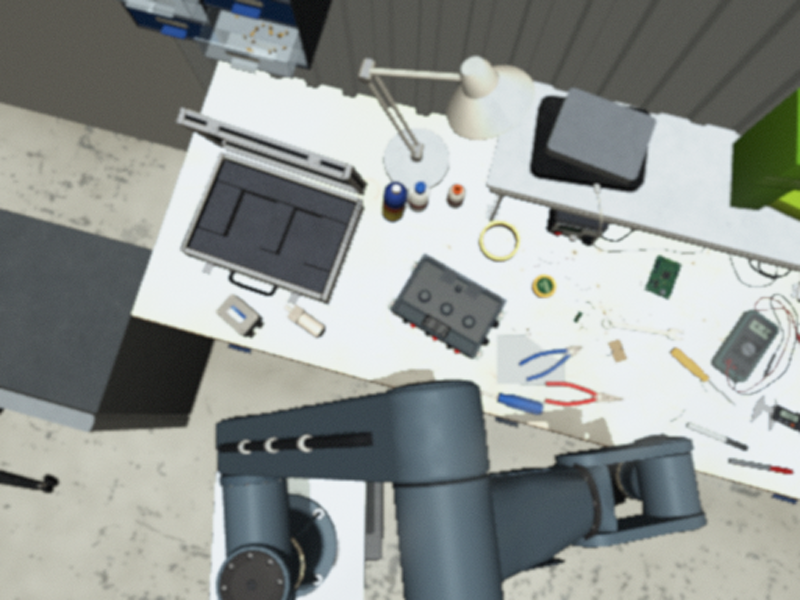

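View pics/s0.png

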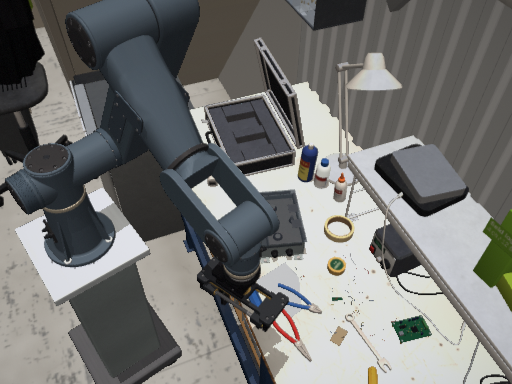

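The top view shows the box at about (448,305) of the 800-wide picture, with its front facing the robot, down and slightly left, and the pad at about (436,326). In the scene view the arm partly hides it.

```bash
python3 - <<'E'
import cv2
t=cv2.imread('pics/t0.png')[150:240,235:345]
cv2.imwrite('pics/b.png',cv2.resize(t,None,fx=6.5,fy=6.5,interpolation=cv2.INTER_CUBIC))
g=cv2.cvtColor(t,cv2.COLOR_BGR2GRAY)
m=(g<125).astype('uint8')
m=cv2.morphologyEx(m,cv2.MORPH_OPEN,cv2.getStructuringElement(cv2.MORPH_ELLIPSE,(9,9)))
cs,_=cv2.findContours(m,0,1)
c=max(cs,key=cv2.contourArea)
r=cv2.minAreaRect(c);print(r,cv2.boxPoints(r)+[235,150],cv2.contourArea(c))
E
```

```text
((51.5572395324707, 46.42689514160156), (62.58064651489258, 43.98765563964844), 29.9315128326416) [[248.46620369 199.87448502]
 [270.41448212 161.75379086]
 [324.64827728 192.97930527]
 [302.69999695 231.09999847]] 2518.5
```

View pics/b.png

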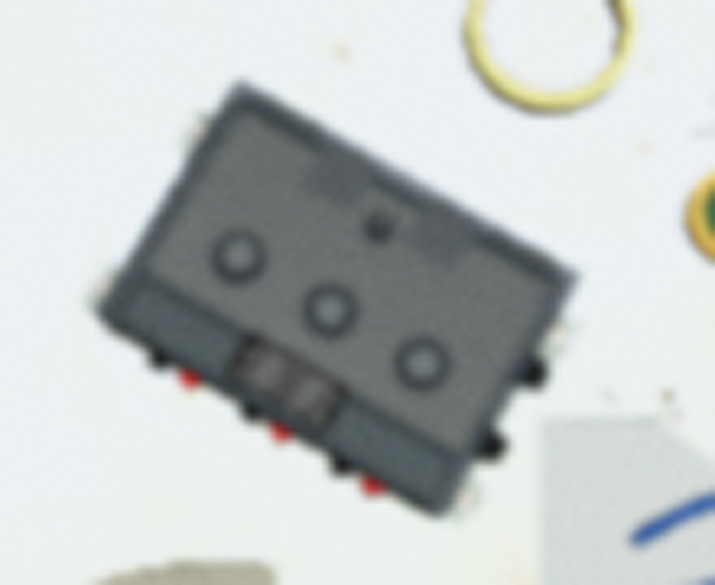

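The crop shows cover corners at (238,82), (578,275), (440,515) and (98,312), pad at (290,382), buttons at (238,257), (330,310) and (423,363), and ejector at (380,227). The tripped button isn't distinguishable yet.

```bash
python3 - <<'E'
from h import *
b=capture('top')
P=lambda x,y,z: onz(b,(x+.5)/6.5+235-.5,(y+.5)/6.5+150-.5,z)
hl,hr,fr,fl=[P(*q,.068) for q in((238,82),(578,275),(440,515),(98,312))]
print(np.round([hl,hr,fr,fl],4)); print('w',np.linalg.norm(hl-hr),np.linalg.norm(fl-fr),'d',np.linalg.norm(hl-fl),np.linalg.norm(hr-fr))
x=(hl+hr-fl-fr)[:2];y=(hl+fl-hr-fr)[:2]
print('yaw',np.degrees(np.arctan2(x[1],x[0])),np.degrees(np.arctan2(-y[0],y[1])))
print('pad',P(290,382,.073),'ej',P(380,227,.066))
for q in((238,257),(330,310),(423,363)): print('btn',P(*q,.046),P(*q,.054))
s=read_state();print(s['position'],np.round(s['tcp_rot'],3),s['opening'],s['time_s'])
E
```

```text
[[ 0.6105 -0.2854  0.068 ]
 [ 0.5098 -0.4591  0.068 ]
 [ 0.3867 -0.3868  0.068 ]
 [ 0.4894 -0.2138  0.068 ]]
w 0.20075771014027835 0.20122208538669206 d 0.14064476036918058 0.14272429372898016
yaw -30.516776708664906 -30.385836028229257
pad [ 0.45321472 -0.31133564  0.073     ] ej [ 0.53470428 -0.35831544  0.066     ]
btn [ 0.52230839 -0.28603599  0.046     ] [ 0.52085558 -0.28575771  0.054     ]
btn [ 0.49461947 -0.33368434  0.046     ] [ 0.49332168 -0.33313931  0.054     ]
btn [ 0.46712978 -0.38151072  0.046     ] [ 0.46598589 -0.38069794  0.054     ]
[ 0.17738052 -0.59869998  0.2217803 ] [[ 0.959  0.284 -0.   ]
 [ 0.284 -0.959  0.002]
 [ 0.    -0.002 -1.   ]] 0.9980257001205122 0.15
```

Request:
jog_arm(delta_pos=[[4,4,0],[8,8.2,0],[12,12.3,0],[16,16.5,0],[20,20.6,0],[24,25,0],[27.6,28.8,-2],[27.6,28.8,-6],[27.6,28.8,-9],[27.6,28.8,-11],[27.6,28.8,-12],[27.6,28.8,-12]], turn=[-6,-13,-20,-27,-34,-41,-47,-47,-47,-47,-47,-47], grip=[1,1,1,1,1,1,1,1,1,1,1,1])

```text
time_s: 1.65
position: [0.4532, -0.3111, 0.1021]
tcp_rot: [[0.861, -0.508, -0.001], [-0.508, -0.861, 0.001], [-0.001, -0.0, -1.0]]
force: [-0.3, -1.6, 0.2]
opening: 0.008
grasp_force: 0.0
```

Request:
jog_arm(delta_pos=[[0,0,-1.5],[0,0,-2.4],[0,0,-2.8],[0,0,-3.0],[0,0,-3.2],[0,0,-3.4],[0,0,-3.5],[0,0,-3.6],[0,0,-3.6]], turn=[0,0,0,0,0,0,0,0,0], grip=[1,1,1,1,1,1,1,1,1])

```text
time_s: 2.78
position: [0.4533, -0.3111, 0.0672]
tcp_rot: [[0.862, -0.508, -0.0], [-0.508, -0.862, 0.0], [-0.0, 0.0, -1.0]]
force: [-1.8, 1.1, 5.6]
opening: 0.006
grasp_force: 3.0
```

Force is rising (5.6 N), so I'll press slightly further to be sure it's on the stop.

Request:
jog_arm(delta_pos=[[0,0,-0.1],[0,0,-0.15],[0,0,-0.15]], turn=[0,0,0], grip=[1,1,1])

```text
time_s: 3.15
position: [0.4533, -0.3112, 0.067]
tcp_rot: [[0.862, -0.507, 0.0], [-0.507, -0.862, -0.0], [0.0, 0.0, -1.0]]
force: [-3.9, 3.0, 15.1]
opening: 0.001
grasp_force: 7.5
```

Request:
jog_arm(delta_pos=[[0,0,0.6],[0,0,1.5],[-0.5,0.3,3],[-1,0.6,5],[-2,1.2,7.5],[-3,1.8,10],[-4,2.4,12.5],[-5,3,14],[-5,3,14],[-5,3,14]], turn=[0,0,0,0,0,0,0,0,0,0], grip=[1,1,1,1,1,1,1,1,1,1])

```text
time_s: 4.4
position: [0.4033, -0.2812, 0.2046]
tcp_rot: [[0.861, -0.508, -0.0], [-0.508, -0.861, 0.0], [-0.0, -0.0, -1.0]]
force: [0.5, -0.5, 0.3]
opening: 0.007
grasp_force: 0.0
```

```bash
python3 - <<'E'
from h import *
a=snap('scene','s1.png');b=snap('top','t1.png')
s=cv2.resize(a['color'][130:310,180:340],None,fx=2.5,fy=2.5,interpolation=2)
t=cv2.resize(b['color'][130:250,225:345],(450,450),interpolation=2)
cv2.imwrite('pics/c.png',np.hstack([s[:450],t])[:,:800])
print(s.shape)
E
```

```text
(450, 400, 3)
```

View pics/c.png

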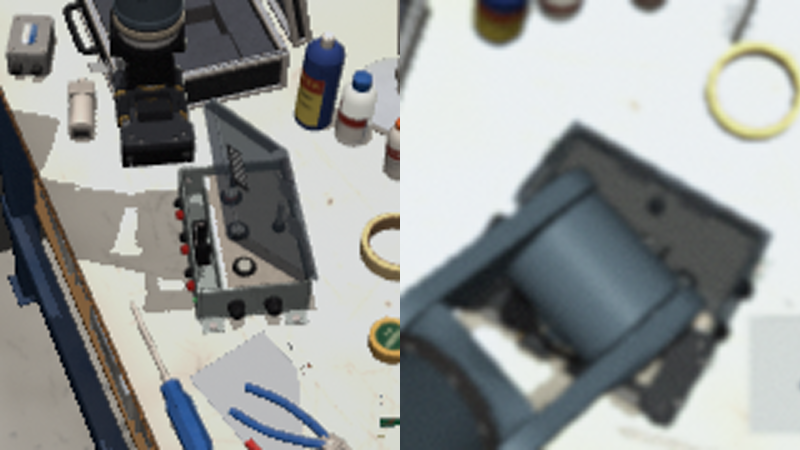

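The left half (scene view) shows the cover ajar at about 45°, with the gripper clear in front. The nearest button, on the right at about (244,266), looks proud. I'll come in under the skirt edge, 35 mm right of the middle to miss the cam plate.

Request:
jog_arm(delta_pos=[[-1.8,-3,-3],[-1.8,-3,-7],[0,-4,-7],[1.6,-5,-7],[2.6,-5.6,-7],[3.6,-6.2,-7],[4.6,-6.8,-6.8],[5.5,-7.3,-6.5],[6.4,-7.8,-6.2],[7.3,-8.3,-5.8],[7.3,-8.3,-5.8]], turn=[0,0,0,0,0,0,0,0,0,0,0], grip=[1,1,1,1,1,1,1,1,1,1,1])

```text
time_s: 5.88
position: [0.478, -0.3654, 0.1474]
tcp_rot: [[0.862, -0.507, 0.002], [-0.507, -0.862, -0.002], [0.003, 0.001, -1.0]]
force: [-0.1, -0.3, -0.5]
opening: -0.0
grasp_force: 0.0
```

Request:
jog_arm(delta_pos=[[0.9,-0.5,0.4],[1.7,-1,0.8],[2.6,-1.5,1.2],[3.5,-2,1.6],[4.3,-2.5,1.9],[5.2,-3.1,2.1],[6,-3.5,2.2],[6.9,-4.1,2.2],[7.3,-4.3,2.2],[7.3,-4.3,2.2]], turn=[0,0,0,0,0,0,0,0,0,0], grip=[1,1,1,1,1,1,1,1,1,1])

```text
time_s: 7.12
position: [0.5496, -0.4073, 0.1688]
tcp_rot: [[0.862, -0.508, -0.0], [-0.508, -0.862, 0.0], [-0.0, -0.0, -1.0]]
force: [0.8, -0.3, 0.2]
opening: 0.006
grasp_force: 0.0
```

```bash
python3 - <<'E'
from h import *
a=snap('scene','s2.png')
cv2.imwrite('pics/d.png',cv2.resize(a['color'][130:310,180:380],None,fx=3,fy=3,interpolation=2))
E
```

```text
(no output)
```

View pics/d.png

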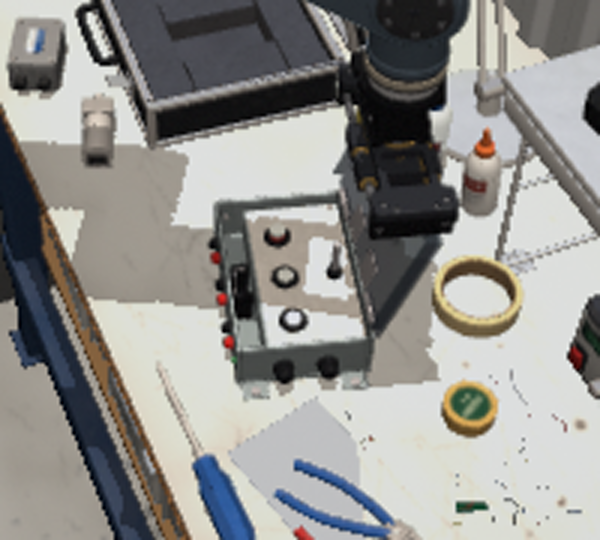

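The cover is fully back. The far (left) button at (277,238) shows a red band, so that's the tripped one. The others, at (285,275) and (292,320), look home. I'll confirm by colour and triangulate.

```bash
python3 - <<'E'
from h import *
a=capture('scene');hsv=cv2.cvtColor(a['color'],cv2.COLOR_BGR2HSV)
for p in((.5209,-.2858),(.494,-.3334),(.4665,-.381)):
    u,v=proj(a,(*p,.052));i,j=int(round(v)),int(round(u))
    w=hsv[i-7:i+8,j-7:j+8]; red=((w[...,0]<10)|(w[...,0]>170))&(w[...,1]>110)&(w[...,2]>60)
    print(round(u,1),round(v,1),'red',red.sum())
print(read_state()['position'])
print(onz(a,180+277/3,130+233/3,.054),onz(a,180+285/3,130+273/3,.046),onz(a,180+292/3,130+318/3,.046))
E
```

```text
271.2 206.2 red 5
274.1 219.7 red 0
277.0 234.1 red 0
[ 0.54916341 -0.40700771  0.16884846]
[ 0.51871289 -0.29382634  0.054     ] [ 0.49625101 -0.33523045  0.046     ] [ 0.46581565 -0.38381974  0.046     ]
```

Request:
jog_arm(delta_pos=[[-2.5,1.5,0],[-5,3,0],[-7,4.1,0],[-5,7,0],[-3.5,10,0],[-2.8,12,0],[-2.8,12,-4],[-2.8,12,-8],[-2.8,12,-10],[-2.8,12,-10.5],[-2.8,12,-10.5]], turn=[0,0,0,0,0,0,0,0,0,0,0], grip=[1,1,1,1,1,1,1,1,1,1,1])

```text
time_s: 8.6
position: [0.5215, -0.2875, 0.0643]
tcp_rot: [[0.862, -0.508, 0.0], [-0.508, -0.862, -0.0], [0.0, 0.0, -1.0]]
force: [0.6, -0.4, 0.2]
opening: 0.005
grasp_force: 0.0
```

Request:
jog_arm(delta_pos=[[0,0,-0.6],[0,0,-0.9],[0,0,-1.2],[0,0,-1.5],[0,0,-1.7],[0,0,-1.8],[0,0,-1.9],[0,0,-1.9]], turn=[0,0,0,0,0,0,0,0], grip=[1,1,1,1,1,1,1,1])

```text
time_s: 9.6
position: [0.5217, -0.2875, 0.0462]
tcp_rot: [[0.862, -0.508, 0.001], [-0.508, -0.862, -0.001], [0.001, 0.0, -1.0]]
force: [-2.7, -0.5, 8.1]
opening: 0.007
grasp_force: 4.5
```

Request:
jog_arm(delta_pos=[[0,0,-0.1],[0,0,-0.1],[0,0,1],[0,0,5],[0,0,9],[-3,2,13],[-7,4,16],[-11,6.5,18],[-11,6.5,18],[-11,6.5,18]], turn=[0,0,0,0,0,0,0,0,0,0], grip=[1,1,1,1,1,1,1,1,1,1])

```text
time_s: 10.85
position: [0.412, -0.2228, 0.2253]
tcp_rot: [[0.861, -0.508, 0.001], [-0.508, -0.861, -0.001], [0.002, 0.0, -1.0]]
force: [-0.0, -0.2, -0.7]
opening: 0.006
grasp_force: 0.0
```

```bash
python3 - <<'E'
from h import *
a=snap('scene','s3.png')
cv2.imwrite('pics/e.png',cv2.resize(a['color'][130:310,180:380],None,fx=3,fy=3,interpolation=2))
E
```

```text
(no output)
```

View pics/e.png

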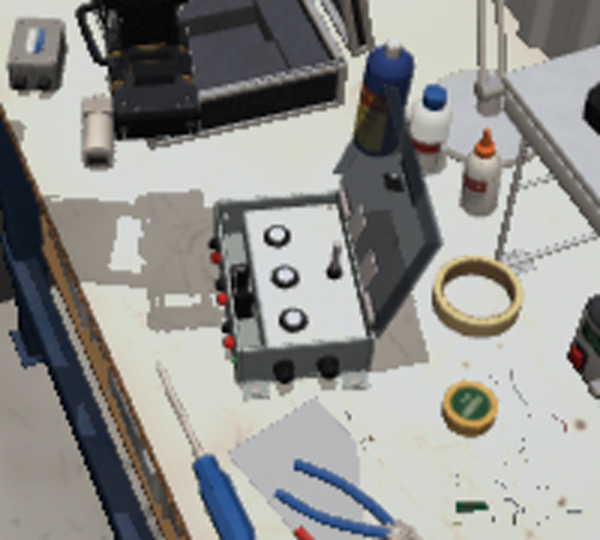

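The cover stands open. All three buttons, at (277,236), (285,275) and (292,320), are level with no red showing, and the arm is clear.

```bash
python3 -c "
from rig import *
print(hand_in())"
```

```text
the job is handed in; nothing more can be done
None
```

The job is handed in: the tripped breaker (the left of the three) is pressed home and the cover stands open by itself. In the last picture all three buttons looked level, nothing round the box looked moved and the arm was clear; the hand-in returned no verdict.

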